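Lock the clamp screw and hang the drill template on its pins

ROBOT

A 7-joint arm with a two-finger parallel gripper is mounted at the origin on the work surface. World frame = base frame: x ahead of the robot, y to its left, z up, the work surface at z = 0. Lengths are in m, angles in rad, forces in N, time in s.
With the tool pointing down it reaches from about 0.4 to 0.875 m from the base axis. Payload 4.4 kg.
Tool frame: the origin (TCP) lies on the centre line of the jaws, within the pads' length; the fingertips stand 19 mm ahead of it and the grasp point (between the pads) is the TCP (robot.tip_extent is the distance from the TCP to the fingertips, in m); z points along the fingers, y is the line along which they close (so a half turn about z gives the same grasp; the last joint's range is limited). The gripper opens to 85 mm and grips with 20 to 120 N. Pads are 22 mm wide; open, the fingers measure 114 mm over their backs; the gripper's body (76 mm by 85 mm) begins 54 mm behind the grasp point. The pads swing forward as they close: fully open they stand 13 mm farther back than shut.
Start: joints at [1.277, 0.628, 0.038, 1.517, -0.027, 0.996, -0.02], TCP at [0.147, -0.633, 0.227] pointing down, gripper open.
Joint ranges: [-3.06, 3.06], [-0.37, 2.12], [-1.25, 1.32], [0.18, 2.47], [-1.1, 4.24], [0.23, 1.98], [-2.94, 2.94]. Speed limits (rad/s): [2.57, 2.57, 3.14, 3.14, 3.14, 3.14, 3.14].

INTERFACE

Orientations are given as a rotation vector (axis times angle).
In Python, from station import robot, camera, camera_info, job_done gives the robot as it stands.
- The arm moves only by the tool drive_tool, never from a script. Its argument "increments" is a list of rows, each an object with "rot": the turn, a rotation vector about the tool's x, y, z each as a share of 60 degrees, from -1 to 1, a list of three; "xyz": the shift along the tool's x, y, z each as a share of 1 m, from -1 to 1, a list of three; "gripper": the opening, from -1 (shut) to 1 (fully open), so that 0 is half open. In form: [{"rot": [ax, ay, az], "xyz": [x, y, z], "gripper": gripper}, ...]. A call has 1 to 8 rows; each row is the pose to reach, as a shift and turn from the pose commanded when the call began, along the tool's axes at that moment; what a row does not reach only later rows make up. A row lasts 1/12 s, in which the tool goes at most 41.7 mm and 7.16 degrees, less where a joint would pass 70% of its speed; a pose out of reach is approached as far as the arm can. A call with a number of a shift or a turn outside -1 to 1 is refused whole. A call with a gripper value outside its range is refused whole. The fingers move at their own pace and stop on an object; the grip force is fixed at half the most. Time passes only in rows, so rows that repeat a pose let the fingers close. It gives the time, the measured TCP pose, the force, the opening and the grip force at its end, in the units of the state.
- robot.state(): the state, without advancing time (a new reading comes with each control period).
- camera(name): name is "side" or "top" or "wrist"; returns (picture, depth): 400x640x3 uint8, red, green, blue; 400x640 float32, m along the optical axis (not along the pixel's ray), 0 where there is no reading.
- camera_info(name): a dict with "fov_y" (degrees; the focal length in pixels is half the picture's height over the tangent of half this angle, whatever the lens; pixels are square), "cx", "cy" (the principal point, pixels), "xyz" and "attitude" of the camera in the world. Camera axes: x right, y up, looking along -z (the intrinsics and any distortion apply to the point x, -y, -z); pixel columns grow to the right and rows downward; lengths in m; the calibration is good to about 2 mm. A picture is of the moment at which its call begins: read the wrist's pose just before it. camera_info takes no time and is no camera call; for the wrist camera it gives the pose at the moment of the call.
- job_done(): hands the job in; it is judged then, once.
The state is a dict: "time": time; "q": joint angles; "qd": joint speeds; "tau": joint torques, N m; "tcp_pos": TCP position; "orientation": TCP orientation; "contact_force": force on the tool from outside, world axes, zero at the start; "moment": the same for the moment, N m; "grip_width": finger opening in m; "gripper_force": force on a finger pad.
Only numpy, scipy, OpenCV 4.12 (cv2) and the standard library are available. Lean on these libraries where they do the work, as an engineer would, in place of code of your own. Each camera call takes 0.05 s, during which the arm holds its last target. There are 200 camera calls.

TASK

Get the drilling jig ready: the bright hexagon jam nut on its dark clamp screw is loose, so turn that nut clockwise until it is tight down on the blue strap (its yellow stripe then meets the stripe on the strap), without turning the screw itself. Also hang the aluminium drill template on the jig's two upright pins, large hole on the large pin, lowering it by its red handle fully home and flat before you let go. Do either job first, and leave the driver, tube, oil can and coupling standing where they are.

Things in the scene. Friction and masses are not known exactly. Their poses are not given: they have to be found in the camera images.
- jig: Drilling jig fixed to the bench, left or right of the robot, strap on its far side: dark steel base 220 (x) x 240 (y) x 20 mm, on it a clamped bright flange plate (196 x 110 mm, top 36 mm above the bench). Origin: centre of the underside, z up. Pins at local x -55, y +78 (large) and -78 mm (small). Clamp screw and jam nut in the middle of the blue strap, at local x +65, y 0 mm.
- pin_large_seat (a point): Foot of the large pin: on its axis, on the shoulder (diameter 30 mm, 36 mm above the bench) on which the template comes to rest. Pin diameter 20 mm, straight for 30 mm above this point, then a tapered nose 15 mm long (tip 81 mm above the bench). Axes as jig.
- pin_small_seat (a point): Same for the small pin: diameter 14 mm, same heights and nose.
- strap_stripe (a point): Yellow witness stripe on top of the blue strap, 34 mm to the -y side (jig frame) of the nut's axis. The strap is 50 mm in x, 176 mm in y, from 60 to 76 mm above the bench, on two step blocks; black bolt heads of radius 9 mm stand 8 mm above it at 72 mm either side of the nut (jig y).
- screw_top (a point): Top centre of the dark threaded clamp screw, diameter 23 to 24 mm, 124 mm above the bench, so 29 mm above the top of the nut. It is jammed against the flange plate and stiff (1.5 N m to turn); leave it unturned.
- clamp_screw (a joint): Angle of the clamp screw, rad; 0 at the start and must stay there (within 0.1).
- jam_nut (a joint): Angle of the jam nut, rad, growing clockwise seen from above (tightening). At 1.3 the nut is tight against a hard stop, its stripe in line with the strap's. It starts between 0 and 0.6, turns with a friction of about 0.25 N m and stays where it is left.
- nut_mid (a point): Centre of the bright steel hexagon jam nut: 36 mm across flats, 19 mm high, 76 to 95 mm above the bench, on a vertical axis, the screw standing through it. The point turns with the nut: its x axis points out through the middle of the flat with the yellow stripe; the flats face along x and along +-60 degrees from it. Grip it from above across two flats, fingertips just over the strap.
- template: Loose aluminium drill template, plate 96 (x) x 200 (y) x 10 mm, 0.35 to 0.7 kg, balanced at its middle, lying flat on the bench, handle up, at any yaw. Origin: centre of the plate's underside, z up. 44 mm square window in the middle, four dark drill bushes, a red bar handle over the window. Hung rightly, its axes agree with those of jig.
- hole_large (a point): Centre of the large guide hole (diameter 22 mm, through) at the plate's underside; local (0, +78, 0) mm. It belongs on the large pin; on the shoulder it coincides with pin_large_seat.
- hole_small (a point): Centre of the small guide hole (diameter 16 mm, through) at the underside; local (0, -78, 0) mm. It belongs on the small pin.
- handle (a point): Middle of the red handle bar: 12 mm wide (template x), 100 mm long (template y), 14 mm high, its middle 43 mm above the plate's underside, with 26 mm free between bar and plate and end legs 12 mm thick at y +-44 mm. Grip it from above across its 12 mm.
- impact_driver: Bystander: yellow and black cordless impact driver standing on its battery, 112 (x) x 74 (y) mm at the foot, 209 mm high, the head 152 mm long in x (from -70 to +86 mm). Origin: centre of its foot. It stands beside one end of the jig.
- tube: Bystander: bright steel tube standing on end, diameter 48 mm, 230 mm high, beside the other end of the jig. Origin: centre of its foot.
- oil_can: Bystander: upright pale oil can with a blue label, diameter 52 mm, 125 mm high, beside one long side of the template. Origin: centre of its foot.
- coupling: Bystander: turned aluminium hose coupling standing on end, diameter 48 mm, 80 mm high, beside the template's other long side. Origin: centre of its foot.
Mind the look-alikes: they are no part of the job. What is shaped like the template but pink or turquoise is not meant.

How it is judged:
At the end, for the whole second after the job is handed in: The jam nut is tight (joint at 1.2 rad or more), both template holes are down on their own pins' shoulders (large on large, small on small, each within 4 mm), the template lies flat (within 0.03 rad) and at rest (value of joint jam_nut above 1.2 rad and distance between hole_large and pin_large_seat below 0.004 m and distance between hole_small and pin_small_seat below 0.004 m and angle between template's own z axis and vertical below 0.03 rad and linear speed of template below 0.02 m/s); the robot touches nothing.
It fails at once if the clamp screw is turned by more than 0.1 rad (value of joint clamp_screw above 0.1 rad or value of joint clamp_screw below -0.1 rad).
It fails at once if the template is let go over the pins while still more than 12 mm above its seat (dropped on) (horizontal distance between hole_large and pin_large_seat below 0.02 m and horizontal distance between hole_small and pin_small_seat below 0.02 m and z of handle in the frame of pin_large_seat above 0.055 m and contact force between the fingers and template below 0.05 N).
It fails at once if the driver, tube, oil can or coupling is knocked over or pushed away (by 30 mm, or tipped by 0.25 rad) (distance of any of impact_driver, tube, oil_can, coupling from where it was at the start of the episode above 0.03 m or angle between any of impact_driver, tube, oil_can, coupling's own z axis and vertical above 0.25 rad).
It also fails if it takes over 72 s, if anything falls off the work surface, if the arm or the gripper's body presses on something with over 40 N, if the wrist force passes 120 N, or if a joint passes its speed limit or range.

## Working session

There is one attempt and no reset: what is moved stays moved. The work goes in short steps, Python scripts to look and compute and a tool call to move; the robot and the scene stay as the last step left them, time stands still between calls to the robot, and variables do not carry over. Pictures are saved under pics/ and viewed, at most 10 in all, crops included, and the job is handed in when it is done.

Besides the shell and the picture viewer there is one more tool, called after ">>>" as name([rows], argument=value, ...), one row to a line, values as JSON. drive_tool: Moves the arm, as the interface text tells. Shift numbers are shares of 1 m and turn numbers shares of 60 degrees, none past 1 either way. Its arguments: {"type":"object","properties":{"increments":{"type":"array"}},"required":["increments"]}

```bash
mkdir -p pics; ls; cat > h.py <<'E'
import numpy as np, cv2
from scipy.spatial.transform import Rotation as R
from station import robot, camera, camera_info, job_done
def cam(n):
    i=camera_info(n); p,d=camera(n); return p,d,i
def Rm(i):
    a=np.array(i['attitude'],float)
    return R.from_rotvec(a).as_matrix() if a.size==3 else a
def ray(i,u,v,H=400):
    f=H/2/np.tan(np.radians(i['fov_y'])/2)
    return np.array([(u-i['cx'])/f,-(v-i['cy'])/f,-1.0])
def world(i,u,v,d): return np.array(i['xyz'])+Rm(i)@(ray(i,u,v)*d)
def atz(i,u,v,z):
    r=Rm(i)@ray(i,u,v); o=np.array(i['xyz']); return o+r*(z-o[2])/r[2]
def save(n,p): cv2.imwrite('pics/'+n+'.png',p[:,:,::-1])
E
python3 - <<'E'
from h import *
for n in ['top','side','wrist']:
    p,d,i=cam(n); print(n,i,(d>0).mean()); np.savez(n,p=p,d=d); save(n,p)
a=[cv2.imread(f'pics/{n}.png') for n in ['top','side']]
print(robot.state(),robot.tip_extent)
E
```

```text
pics
top {'fov_y': 42.366177629267085, 'cx': 320.4614819517605, 'cy': 202.0678245466298, 'xyz': array([ 0.29129453, -0.00685464,  1.40077512]), 'attitude': array([ 0.15213679, -0.14495711, -1.57014249])} 0.99609765625
side {'fov_y': 56.64177926406902, 'cx': 324.5121595391863, 'cy': 203.43118122438534, 'xyz': array([0.223241  , 0.91240159, 0.89287219]), 'attitude': array([ 0.21034258, -1.22275648, -2.56745368])} 0.9960078125
wrist {'fov_y': 60.70663713643851, 'cx': 320.7178676931603, 'cy': 201.42217316579752, 'xyz': array([ 0.2162212 , -0.61701585,  0.37408115]), 'attitude': array([-0.2357067 ,  0.18860198, -1.33408925])} 0.99603515625
{'time': 0.15, 'q': array([ 1.27719397,  0.62916457,  0.0384558 ,  1.51812636, -0.0270235 ,
        0.99630578, -0.02000284]), 'qd': array([-2.67120715e-03, -1.95574224e-03, -3.00147083e-04, -1.31790192e-03,
        1.21817857e-03, -6.86636464e-05,  4.80761823e-04]), 'tau': array([ 1.66978720e-03, -5.63799727e+01,  1.22774955e+00, -1.93652093e+01,
        1.10638913e-02,  7.43630051e-03,  4.68254086e-06]), 'tcp_pos': array([ 0.14672019, -0.63273153,  0.22648426]), 'orientation': array([-3.11977189e+00, -3.56856682e-01,  2.54927312e-04]), 'contact_force': array([-0.0295528 ,  0.74800492, -0.58229281]), 'moment': array([-0.01258966,  0.05223753, -0.00478601]), 'gripper_force': 0.0, 'grip_width': 0.08515122136148233} 0.019
```

View pics/top.png

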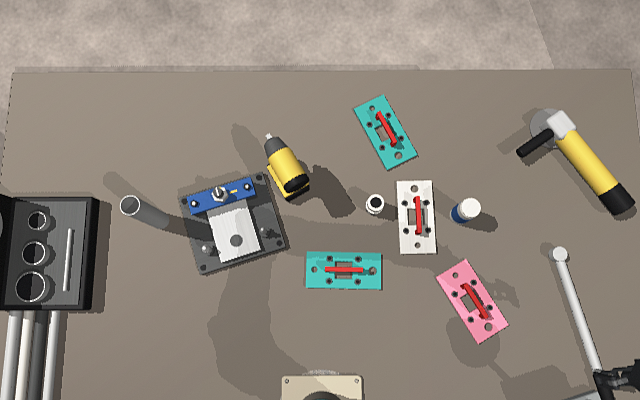

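View pics/side.png

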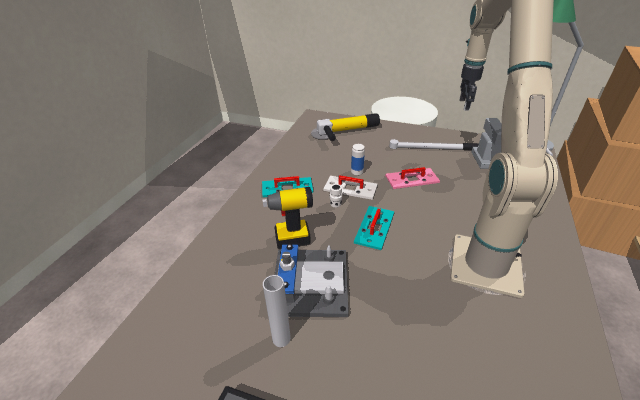

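The top view shows the jig at about (236,225), with the nut at (221,193), the tube at (130,206) and the driver at (287,170). The aluminium template is at (416,217), between the coupling (375,203) and the oil can (467,210). The side view agrees.

```bash
python3 - <<'E'
from h import *
z=np.load('top.npz'); p,d=z['p'],z['d']; i=camera_info('top')
v,u=np.mgrid[:400,:640]; f=200/np.tan(np.radians(i['fov_y'])/2)
P=np.stack([(u-i['cx'])/f,-(v-i['cy'])/f,-np.ones_like(d)],-1)*d[...,None]@Rm(i).T+i['xyz']
np.save('P',P)
hsv=cv2.cvtColor(p,cv2.COLOR_RGB2HSV).astype(int)
def rect(m,name):
    q=P[m][:,:2].astype(np.float32); r=cv2.minAreaRect(q); print(name,m.sum(),np.round(r[0],4),np.round(r[1],4),round(r[2],2),'z',np.median(P[m][:,2]).round(4))
def box(a,b,c,e): return (u>a)&(u<b)&(v>c)&(v<e)
print('bench z',np.median(P[300:340,100:200,2]))
B=box(392,442,175,258)
rect(B&(P[...,2]>0.004)&(P[...,2]<0.016),'template'); 
red=(hsv[...,1]>150)&((hsv[...,0]<8)|(hsv[...,0]>172))
rect(B&red&(P[...,2]>.04),'handle')
J=box(170,300,165,285)
rect(J&(hsv[...,0]>105)&(hsv[...,0]<125)&(hsv[...,1]>120)&(P[...,2]>.068)&(P[...,2]<.082),'strap')
rect(J&(P[...,2]>.014)&(P[...,2]<.025),'base')
rect(J&(P[...,2]>.115)&(P[...,2]<.13),'screw')
for n,b,zz in [('driver',box(255,320,120,205),.03),('tube',box(105,160,180,225),.2),('can',box(445,490,185,235),.1),('coup',box(362,388,185,218),.06)]: rect(b&(P[...,2]>zz),n)
def crop(a,b,c,e,k): return cv2.resize(p[c:e,a:b],None,fx=k,fy=k,interpolation=cv2.INTER_CUBIC)
A=crop(170,300,160,285,3);C=crop(360,490,160,285,3)
save('crop1',np.hstack([A,C]))
E
```

```text
bench z 0.00042624351330056154
template 2232 [ 0.5191 -0.2659] [0.1336 0.2269] 88.26 z 0.0107
handle 179 [ 0.4058 -0.1599] [0.0723 0.3753] 47.7 z 0.0503
strap 910 [0.5633 0.2607] [0.0527 0.1761] 17.63 z 0.0764
base 3036 [0.5136 0.2046] [0.2213 0.318 ] 17.88 z 0.0204
screw 71 [0.5622 0.2594] [0.0212 0.0222] 3.76 z 0.1237
driver 1722 [0.5006 0.048 ] [0.4107 0.1364] 33.07 z 0.1994
tube 281 [0.4079 0.2263] [0.5213 0.0472] 64.33 z 0.222
can 377 [ 0.4222 -0.1969] [0.051  0.4586] 28.21 z 0.1256
coup 241 [ 0.422  -0.0899] [0.0433 0.3066] 65.59 z 0.0809
```

View pics/crop1.png

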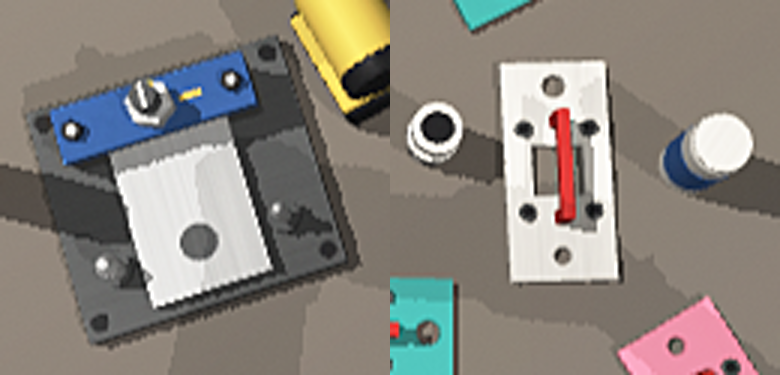

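The crop shows the template's large hole at the far end (552,85) and its small hole at the near end (562,255). The jig's large pin is on the left (110,265) and its small pin on the right (285,212). The strap's stripe is to the right of the nut.

```bash
cat >> h.py <<'E'
def tgt(yaw):  # tool down, tool y axis at heading yaw (rad)
    y=np.array([np.cos(yaw),np.sin(yaw),0]); z=np.array([0,0,-1.]); return np.stack([np.cross(y,z),y,z],1)
def inc(pos,yaw,s=None,cp=None,cR=None):
    s=s or robot.state(); p0=s['tcp_pos'] if cp is None else cp; R0=R.from_rotvec(s['orientation']).as_matrix() if cR is None else cR
    print('xyz',np.round(R0.T@(np.array(pos)-p0),4),'rot',np.round(R.from_matrix(R0.T@tgt(yaw)).as_rotvec()/np.radians(60),4))
E
python3 - <<'E'
from h import *
P=np.load('P.npy'); p=np.load('top.npz')['p']; d=np.load('top.npz')['d'];i=camera_info('top')
v,u=np.mgrid[:400,:640]; hsv=cv2.cvtColor(p,cv2.COLOR_RGB2HSV).astype(int); ok=(d>0)&(P[...,2]<.3)
def box(a,b,c,e): return (u>a)&(u<b)&(v>c)&(v<e)&ok
def rect(m,name):
    n,l,st,_=cv2.connectedComponentsWithStats(m.astype(np.uint8)); m=l==1+np.argmax(st[1:,4])
    r=cv2.minAreaRect(P[m][:,:2].astype(np.float32)); print(name,m.sum(),np.round(r[0],4),np.round(r[1],4),round(r[2],2),'z',np.median(P[m][:,2]).round(4))
B=box(392,442,175,258)
rect(B&(P[...,2]>0.005)&(hsv[...,1]<60)&(P[...,2]<.016),'template')
red=(hsv[...,1]>150)&((hsv[...,0]<8)|(hsv[...,0]>172))
rect(B&red&(P[...,2]>.04)&(P[...,2]<.06),'handle')
J=box(170,300,165,285)
rect(J&(P[...,2]>.014),'jig')
for n,b,zz in [('driver',box(255,320,120,205),.03),('driverhead',box(255,320,120,205),.15),('tube',box(105,160,180,225),.2),('can',box(445,490,185,235),.1),('coup',box(362,388,185,218),.06)]: rect(b&(P[...,2]>zz),n)
print('holes',atz(i,414,188.3,.01),atz(i,417.3,245,.01))
nut=np.array([.5622,.2594]);a=np.radians(17.7);c,s=np.cos(a),np.sin(a)
L=lambda x,y: nut+np.array([c*(x-65)/1000-s*y/1000,s*(x-65)/1000+c*y/1000])
print('jig o',L(0,0),'pins',L(-55,78),L(-55,-78),'mid',L(-55,0))
inc([.46,-.29,.30],-np.pi/2); inc([.52,-.272,.30],-np.pi/2)
print(camera_info('wrist'), Rm(camera_info('wrist'))[:,2], R.from_rotvec(robot.state()['orientation']).as_matrix())
E
```

```text
template 1954 [ 0.519  -0.2612] [0.2107 0.1012] 1.94 z 0.0112
handle 178 [ 0.516  -0.2597] [0.0999 0.0123] 1.75 z 0.0503
jig 7075 [0.5017 0.2412] [0.2215 0.2409] 17.83 z 0.0331
driver 1703 [0.6244 0.0935] [0.1528 0.0737] 35.12 z 0.1993
driverhead 1419 [0.6275 0.0898] [0.1528 0.0646] 30.03 z 0.2016
tube 268 [0.5098 0.4383] [0.0473 0.0475] 18.86 z 0.2208
can 367 [ 0.5185 -0.3763] [0.0499 0.0484] 78.16 z 0.1254
coup 236 [ 0.5417 -0.1433] [0.042  0.0423] 89.53 z 0.0808
holes [ 0.59479228 -0.25890256  0.01      ] [ 0.4382077  -0.26184431  0.01      ]
jig o [0.500277   0.23963785] pins [0.42416604 0.29722363] [0.4715952  0.14860844] mid [0.44788062 0.22291603]
xyz [ 0.3826 -0.2632 -0.0731] rot [-1.400e-03  2.000e-04  2.175e-01]
xyz [ 0.4451 -0.2672 -0.0731] rot [-1.400e-03  2.000e-04  2.175e-01]
{'fov_y': 60.70663713643851, 'cx': 320.7178676931603, 'cy': 201.42217316579752, 'xyz': array([ 0.21623206, -0.61707001,  0.37420096]), 'attitude': array([-0.23587335,  0.18838244, -1.33412953])} [0.26918486 0.06164954 0.96111334] [[ 9.74169876e-01  2.25816173e-01 -3.29221888e-04]
 [ 2.25816413e-01 -9.74168798e-01  1.44944139e-03]
 [ 6.58961798e-06 -1.48634585e-03 -9.99998895e-01]]
```

>>> drive_tool([
  {"rot": [0,0,0.19],"xyz": [0.444,-0.28,-0.023],"gripper": 1},
  {"rot": [0,0,0.19],"xyz": [0.444,-0.28,-0.023],"gripper": 1},
  {"rot": [0,0,0.19],"xyz": [0.444,-0.28,-0.023],"gripper": 1},
  {"rot": [0,0,0.19],"xyz": [0.444,-0.28,-0.023],"gripper": 1},
  {"rot": [0,0,0.19],"xyz": [0.444,-0.28,-0.023],"gripper": 1},
  {"rot": [0,0,0.19],"xyz": [0.444,-0.28,-0.023],"gripper": 1},
  {"rot": [0,0,0.19],"xyz": [0.444,-0.28,-0.023],"gripper": 1},
  {"rot": [0,0,0.19],"xyz": [0.444,-0.28,-0.023],"gripper": 1},
])

```text
time: 0.82
tcp_pos: [0.3821, -0.3948, 0.2418]
orientation: [-3.141, -0.045, 0.0]
contact_force: [0.9, -0.2, -0.8]
grip_width: 0.0855
gripper_force: 0.0
```

```bash
python3 -c "
from h import *
inc([.516,-.26,.25],np.radians(-88.5))"
```

```text
xyz [ 0.1377 -0.1309 -0.0082] rot [-0.0002  0.0001  0.0024]
```

>>> drive_tool([
  {"rot": [0,0,0.002],"xyz": [0.138,-0.131,-0.008],"gripper": 1},
  {"rot": [0,0,0.002],"xyz": [0.138,-0.131,-0.008],"gripper": 1},
  {"rot": [0,0,0.002],"xyz": [0.138,-0.131,-0.008],"gripper": 1},
  {"rot": [0,0,0.002],"xyz": [0.138,-0.131,-0.008],"gripper": 1},
  {"rot": [0,0,0.002],"xyz": [0.138,-0.131,-0.008],"gripper": 1},
  {"rot": [0,0,0.002],"xyz": [0.138,-0.131,-0.008],"gripper": 1},
  {"rot": [0,0,0.002],"xyz": [0.138,-0.131,-0.008],"gripper": 1},
  {"rot": [0,0,0.002],"xyz": [0.138,-0.131,-0.008],"gripper": 1},
])

```text
time: 1.48
tcp_pos: [0.5143, -0.2625, 0.2495]
orientation: [3.141, 0.041, -0.002]
contact_force: [-0.4, -0.1, -0.4]
grip_width: 0.0855
gripper_force: 0.0
```

```bash
cat > m.py <<'E'
from h import *
p,d,i=cam('wrist'); save('w1',p); np.savez('w1',p=p,d=d)
v,u=np.mgrid[:400,:640]; f=200/np.tan(np.radians(i['fov_y'])/2)
P=np.stack([(u-i['cx'])/f,-(v-i['cy'])/f,-np.ones_like(d)],-1)*d[...,None]@Rm(i).T+i['xyz']
hsv=cv2.cvtColor(p,cv2.COLOR_RGB2HSV).astype(int)
red=(hsv[...,1]>150)&((hsv[...,0]<8)|(hsv[...,0]>172))&(d>0)
near=(abs(P[...,1]+.26)<.07)&(abs(P[...,0]-.516)<.15)
def rect(m,name):
    n,l,st,_=cv2.connectedComponentsWithStats(m.astype(np.uint8)); m=l==1+np.argmax(st[1:,4])
    r=cv2.minAreaRect(P[m][:,:2].astype(np.float32)); print(name,m.sum(),np.round(r[0],4),np.round(r[1],4),round(r[2],2),'z',np.median(P[m][:,2]).round(4))
rect(red&near&(P[...,2]>.04)&(P[...,2]<.06),'bar')
rect(near&(abs(P[...,2]-.01)<.004)&(hsv[...,1]<60),'plate')
print(robot.state()['tcp_pos'])
inc([.516,-.26,.1],np.radians(-88.5))
E
python3 m.py
```

```text
bar 1027 [ 0.5183 -0.2593] [0.0985 0.0113] 1.05 z 0.0508
plate 11618 [ 0.5173 -0.2591] [0.2005 0.0962] 1.01 z 0.011
[ 0.51392878 -0.26310691  0.24957807]
xyz [ 0.0024 -0.0032  0.1496] rot [ 0.0007  0.0013 -0.0017]
```

View pics/w1.png

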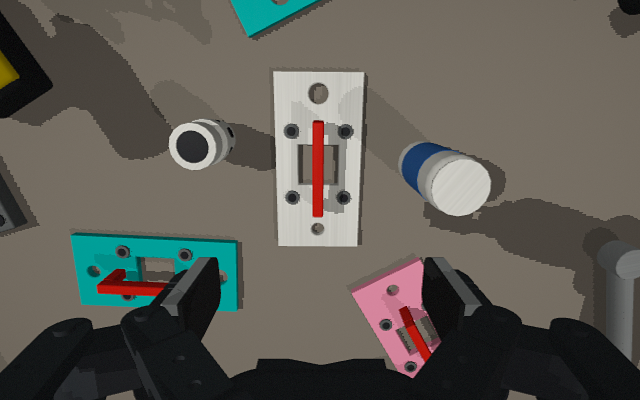

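The wrist view shows the template at (318,160), with its large hole at (318,93), its small hole at (318,229) and the bar vertical. The coupling and can are clear on both sides. Next I go down and grip the handle.

>>> drive_tool([
  {"rot": [0.001,0.001,0.007],"xyz": [0.004,-0.004,0.1],"gripper": 0.5},
  {"rot": [0.001,0.001,0.007],"xyz": [0.004,-0.004,0.1],"gripper": 0.5},
  {"rot": [0.001,0.001,0.007],"xyz": [0.004,-0.004,0.1],"gripper": 0.5},
  {"rot": [0.001,0.001,0.007],"xyz": [0.004,-0.004,0.17],"gripper": 0.5},
  {"rot": [0.001,0.001,0.007],"xyz": [0.004,-0.004,0.17],"gripper": 0.5},
  {"rot": [0.001,0.001,0.007],"xyz": [0.004,-0.004,0.19],"gripper": 0.5},
  {"rot": [0.001,0.001,0.007],"xyz": [0.004,-0.004,0.205],"gripper": 0.5},
  {"rot": [0.001,0.001,0.007],"xyz": [0.004,-0.004,0.205],"gripper": 0.5},
])

```text
time: 2.2
tcp_pos: [0.5156, -0.2583, 0.0417]
orientation: [-3.139, -0.026, 0.008]
contact_force: [-0.3, -0.1, 0.1]
grip_width: 0.064
gripper_force: 0.0
```

```bash
python3 -c "
from h import *
print(robot.state()['tcp_pos']);inc([.518,-.259,.044],np.radians(-89))"
```

```text
[ 0.51564813 -0.25832809  0.04174142]
xyz [ 0.0023  0.0007 -0.0023] rot [-0.0028  0.0049 -0.001 ]
```

>>> drive_tool([
  {"rot": [-0.002,0.003,0],"xyz": [0.002,0.001,-0.002],"gripper": 0.5},
  {"rot": [-0.002,0.003,0],"xyz": [0.002,0.001,-0.002],"gripper": -1},
  {"rot": [-0.002,0.003,0],"xyz": [0.002,0.001,-0.002],"gripper": -1},
  {"rot": [-0.002,0.003,0],"xyz": [0.002,0.001,-0.002],"gripper": -1},
  {"rot": [-0.002,0.003,0],"xyz": [0.002,0.001,-0.002],"gripper": -1},
  {"rot": [-0.002,0.003,0],"xyz": [0.002,0.001,-0.002],"gripper": -1},
  {"rot": [-0.002,0.003,0],"xyz": [0.002,0.001,-0.002],"gripper": -1},
  {"rot": [-0.002,0.003,0],"xyz": [0.002,0.001,-0.002],"gripper": -1},
])

```text
time: 2.87
tcp_pos: [0.5213, -0.2585, 0.047]
orientation: [3.14, 0.031, 0.007]
contact_force: [0.1, -0.1, 1.1]
grip_width: 0.0
gripper_force: 0.0
```

>>> drive_tool([
  {"rot": [0,0,0],"xyz": [0,0,-0.02],"gripper": -1},
  {"rot": [0,0,0],"xyz": [0,0,-0.05],"gripper": -1},
  {"rot": [0,0,0],"xyz": [0,0,-0.09],"gripper": -1},
  {"rot": [0,0,0],"xyz": [0,0,-0.13],"gripper": -1},
  {"rot": [0,0,0],"xyz": [0,0,-0.17],"gripper": -1},
  {"rot": [0,0,0],"xyz": [0,0,-0.19],"gripper": -1},
  {"rot": [0,0,0],"xyz": [0,0,-0.19],"gripper": -1},
  {"rot": [0,0,0],"xyz": [0,0,-0.19],"gripper": -1},
])

```text
time: 3.53
tcp_pos: [0.5209, -0.2585, 0.2381]
orientation: [3.139, 0.031, 0.011]
contact_force: [-0.2, 1.2, -0.5]
grip_width: 0.0001
gripper_force: 0.0
```

```bash
python3 -c "
from h import *
inc([.42,-.02,.23],np.radians(-30));inc([.448,.223,.23],np.radians(17.8))"
```

```text
xyz [-0.0963 -0.2404  0.0069] rot [ 0.0052 -0.0048 -0.9814]
xyz [-0.0636 -0.4829  0.0066] rot [ 0.0074 -0.0026 -1.7781]
```

```bash
sed -i 's/w1/w2/g' m.py; python3 m.py; python3 - <<'E'
from h import *
p,d,i=cam('top'); q=cv2.resize(p[120:300,320:520],None,fx=2,fy=2); w=cv2.imread('pics/w2.png')[:,:,::-1]
save('w2b',np.hstack([q,cv2.resize(w,(400,250))[:, :] if 0 else cv2.copyMakeBorder(cv2.resize(w,(400,250)),0,110,0,0,0)]))
E
```

```text
bar 1070 [ 0.5185 -0.2589] [0.0984 0.0112] 1.33 z 0.0508
plate 11641 [ 0.5175 -0.2592] [0.1993 0.0961] 1.01 z 0.011
[ 0.52000711 -0.25801651  0.23654689]
xyz [-0.0046  0.0018  0.1365] rot [ 0.0008 -0.0037 -0.0063]
```

View pics/w2b.png

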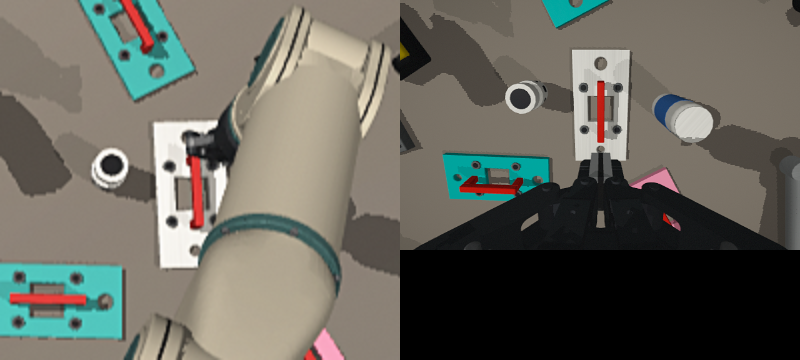

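The fingers closed empty and the template hasn't moved: its bar is still at (600,110) in the pasted wrist view. I'll check the real fingertip height from the wrist depth.

```bash
python3 - <<'E'
from h import *
p,d=np.load('w2.npz').values(); s=robot.state(); i=camera_info('wrist')
R0=R.from_rotvec(s['orientation']).as_matrix()
for v in range(225,330,8):
  print(v,[ (np.round(R0.T@(world(i,u,v,d[v,u])-s['tcp_pos']),3)*1000).astype(int).tolist() for u in (305,313,328,336)])
print(s['time'],s['tcp_pos'],s['contact_force'],s['grip_width'])
q=np.array(i['xyz']); print(R0.T@(q-s['tcp_pos']))
s=robot.state();print(s['tcp_pos'],s['q'])
E
```

```text
225 [[-65, -18, 227], [-64, -9, 225], [-65, 9, 228], [-64, 18, 225]]
233 [[-75, -18, 227], [-74, -9, 225], [-74, 9, 225], [-75, 18, 228]]
241 [[-85, -18, 228], [-85, -9, 226], [-85, 9, 227], [-85, 18, 228]]
249 [[12, -7, -13], [12, -3, -15], [12, 3, -14], [12, 7, -14]]
257 [[12, -6, -21], [12, -3, -22], [11, 3, -21], [12, 6, -23]]
265 [[12, -6, -30], [12, -3, -29], [12, 3, -29], [12, 6, -29]]
273 [[12, -6, -36], [12, -3, -35], [12, 3, -35], [12, 6, -36]]
281 [[12, -5, -41], [12, -3, -42], [12, 3, -42], [12, 5, -41]]
289 [[13, -5, -48], [14, -2, -49], [13, 2, -48], [13, 5, -49]]
297 [[13, -5, -52], [13, -2, -52], [13, 2, -53], [13, 5, -53]]
305 [[13, -5, -57], [11, -2, -55], [11, 2, -55], [13, 5, -57]]
313 [[13, -5, -62], [7, -2, -53], [7, 2, -52], [13, 4, -62]]
321 [[18, -4, -72], [3, -3, -52], [4, 2, -53], [18, 4, -72]]
329 [[15, -4, -71], [1, -3, -52], [1, 2, -53], [15, 4, -71]]
3.6333 [ 0.51949565 -0.25782033  0.23562697] [-1.30918641  1.02908627 -1.81311647] -0.000286475940364746
[ 7.12833746e-02 -2.05950597e-05 -1.47671826e-01]
[ 0.51949565 -0.25782033  0.23562697] [ 0.36608854  0.51677934  0.07157073  1.71211681 -0.04585489  0.91246399
 -1.09500192]
```

Depth shows the fingertips ending about 9 mm behind the reported TCP rather than 19 mm ahead of it, which explains the miss. I'll go down part way and check the tip height against the bar.

>>> drive_tool([
  {"rot": [0,-0.002,0],"xyz": [-0.001,0.001,0.04],"gripper": 0},
  {"rot": [0,-0.002,0],"xyz": [-0.001,0.001,0.08],"gripper": 0},
  {"rot": [0,-0.002,0],"xyz": [-0.001,0.001,0.12],"gripper": 0},
  {"rot": [0,-0.002,0],"xyz": [-0.001,0.001,0.16],"gripper": 0},
  {"rot": [0,-0.002,0],"xyz": [-0.001,0.001,0.19],"gripper": 0},
  {"rot": [0,-0.002,0],"xyz": [-0.001,0.001,0.19],"gripper": 0},
  {"rot": [0,-0.002,0],"xyz": [-0.001,0.001,0.19],"gripper": 0},
  {"rot": [0,-0.002,0],"xyz": [-0.001,0.001,0.19],"gripper": 0},
])

```text
time: 4.3
tcp_pos: [0.5206, -0.2598, 0.0474]
orientation: [3.14, 0.03, 0.004]
contact_force: [0.1, 0.2, 0.6]
grip_width: 0.0425
gripper_force: 0.0
```

```bash
python3 - <<'E'
from h import *
s=robot.state();p,d,i=cam('wrist'); np.savez('w3',p=p,d=d);save('w3',p)
R0=R.from_rotvec(s['orientation']).as_matrix()
v,u=np.mgrid[:400,:640]; f=200/np.tan(np.radians(i['fov_y'])/2)
P=np.stack([(u-i['cx'])/f,-(v-i['cy'])/f,-np.ones_like(d)],-1)*d[...,None]@Rm(i).T+i['xyz']
T=(P-s['tcp_pos'])@R0
m=(d>0)&(abs(T[...,0])<.016)&(abs(T[...,1])<.04)&(abs(T[...,1])>.012)&(P[...,2]>.02)
print(s['tcp_pos'],s['orientation'],s['contact_force'],s['grip_width'])
for sg in(1,-1):
  q=m&(sg*T[...,1]>0); print(q.sum(),T[q].max(0),P[q][:,2].min(), T[q].min(0))
E
```

```text
[ 0.52060334 -0.25979774  0.04740215] [3.14012216 0.03027576 0.00401609] [0.06318069 0.18967182 0.61957731] 0.04246475415458367
4807 [ 0.01597686  0.0399989  -0.00711679] 0.0545614058558441 [-0.01030199  0.01200011 -0.08833625]
4805 [ 0.01593074 -0.01200227 -0.0065407 ] 0.05392718544802019 [-0.0108134  -0.03999981 -0.08821747]
```

View pics/w3.png

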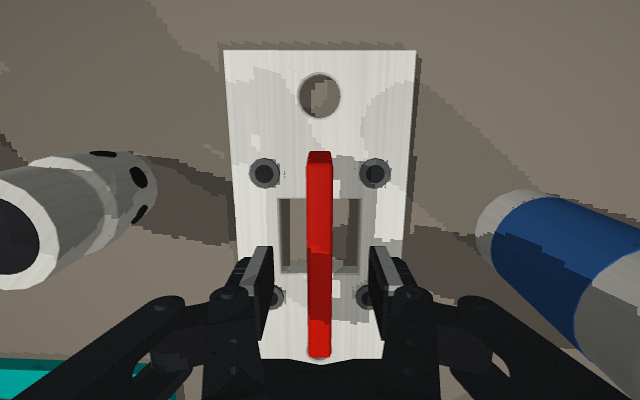

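The view shows the jaws straddling the bar at rows 245–340 with the bar centred at column 319. The tips measure z≈54 mm, just above the bar top, so I go down 29 mm more and close.

>>> drive_tool([
  {"rot": [0,0,0],"xyz": [-0.002,0,0.01],"gripper": 0},
  {"rot": [0,0,0],"xyz": [-0.002,0,0.02],"gripper": 0},
  {"rot": [0,0,0],"xyz": [-0.002,0,0.029],"gripper": 0},
  {"rot": [0,0,0],"xyz": [-0.002,0,0.029],"gripper": 0},
  {"rot": [0,0,0],"xyz": [-0.002,0,0.029],"gripper": -1},
  {"rot": [0,0,0],"xyz": [-0.002,0,0.029],"gripper": -1},
  {"rot": [0,0,0],"xyz": [-0.002,0,0.029],"gripper": -1},
  {"rot": [0,0,0],"xyz": [-0.002,0,0.029],"gripper": -1},
])

```text
time: 5.02
tcp_pos: [0.5186, -0.2596, 0.0181]
orientation: [3.14, 0.03, 0.004]
contact_force: [-1.0, 0.7, -0.3]
grip_width: 0.0113
gripper_force: 59.0
```

>>> drive_tool([
  {"rot": [0,0,0],"xyz": [0,0,0],"gripper": -1},
  {"rot": [0,0,0],"xyz": [0,0,0],"gripper": -1},
  {"rot": [0,0,0],"xyz": [0,0,0],"gripper": -1},
])

```text
time: 5.27
tcp_pos: [0.5185, -0.2596, 0.0181]
orientation: [3.14, 0.03, 0.004]
contact_force: [0.0, 1.1, 1.5]
grip_width: 0.0109
gripper_force: 59.2
```

>>> drive_tool([
  {"rot": [0,0,0],"xyz": [0,0,-0.01],"gripper": -1},
  {"rot": [0,0,0],"xyz": [0,0,-0.04],"gripper": -1},
  {"rot": [0,0,0],"xyz": [0,0,-0.07],"gripper": -1},
  {"rot": [0,0,0],"xyz": [0,0,-0.1],"gripper": -1},
  {"rot": [0,0,0],"xyz": [0,0,-0.13],"gripper": -1},
  {"rot": [0,0,0],"xyz": [0,0,-0.15],"gripper": -1},
  {"rot": [0,0,0],"xyz": [0,0,-0.15],"gripper": -1},
  {"rot": [0,0,0],"xyz": [0,0,-0.15],"gripper": -1},
])

```text
time: 5.93
tcp_pos: [0.5179, -0.2594, 0.1683]
orientation: [3.14, 0.03, 0.005]
contact_force: [0.7, 0.6, -6.1]
grip_width: 0.0113
gripper_force: 59.3
```

```bash
python3 -c "
from h import *
print(robot.state()['contact_force']);inc([.42,-.02,.17],np.radians(-45));inc([.448,.223,.17],np.radians(17.8))"
```

```text
[ 0.72101748  0.63349578 -6.13917546]
xyz [-0.0933 -0.2413 -0.0024] rot [ 0.0026 -0.0023 -0.7315]
xyz [-0.0606 -0.4837 -0.0026] rot [ 3.9000e-03 -7.0000e-04 -1.7782e+00]
```

>>> drive_tool([
  {"rot": [0,0,-0.1],"xyz": [-0.02,-0.03,0],"gripper": -1},
  {"rot": [0,0,-0.2],"xyz": [-0.04,-0.06,0],"gripper": -1},
  {"rot": [0,0,-0.3],"xyz": [-0.06,-0.1,0],"gripper": -1},
  {"rot": [0,0,-0.4],"xyz": [-0.08,-0.14,0],"gripper": -1},
  {"rot": [0,0,-0.5],"xyz": [-0.09,-0.18,0],"gripper": -1},
  {"rot": [0,0,-0.6],"xyz": [-0.093,-0.21,0],"gripper": -1},
  {"rot": [0,0,-0.7],"xyz": [-0.093,-0.23,0],"gripper": -1},
  {"rot": [0,0,-0.73],"xyz": [-0.093,-0.24,0],"gripper": -1},
])

```text
time: 6.6
tcp_pos: [0.418, -0.0177, 0.1659]
orientation: [-2.896, -1.213, 0.002]
contact_force: [0.4, -0.2, -5.4]
grip_width: 0.0113
gripper_force: 59.6
```

```bash
python3 -c "
from h import *
print(robot.state()['contact_force']);inc([.40,.16,.17],np.radians(17.8));inc([.448,.223,.17],np.radians(17.8))"
```

```text
[ 0.39562795 -0.2199015  -5.3540893 ]
xyz [ 0.114  -0.1375 -0.0039] rot [-2.1000e-03 -3.0000e-04 -1.0392e+00]
xyz [ 0.1926 -0.1475 -0.0039] rot [-2.1000e-03 -3.0000e-04 -1.0392e+00]
```

>>> drive_tool([
  {"rot": [0,0,-0.1],"xyz": [0.015,-0.02,0],"gripper": -1},
  {"rot": [0,0,-0.21],"xyz": [0.03,-0.05,0],"gripper": -1},
  {"rot": [0,0,-0.32],"xyz": [0.05,-0.08,0],"gripper": -1},
  {"rot": [0,0,-0.43],"xyz": [0.07,-0.11,0],"gripper": -1},
  {"rot": [0,0,-0.54],"xyz": [0.09,-0.14,0],"gripper": -1},
  {"rot": [0,0,-0.65],"xyz": [0.11,-0.165,0],"gripper": -1},
  {"rot": [0,0,-0.76],"xyz": [0.12,-0.18,0],"gripper": -1},
  {"rot": [0,0,-0.86],"xyz": [0.123,-0.184,0],"gripper": -1},
])

```text
time: 7.27
tcp_pos: [0.3765, 0.1995, 0.166]
orientation: [-2.08, -2.354, -0.002]
contact_force: [-0.4, 0.0, -5.0]
grip_width: 0.0112
gripper_force: 59.6
```

```bash
python3 -c "
from h import *
inc([.3766,.2,.168],np.radians(17.8))"
```

```text
xyz [ 0.0005  0.0002 -0.002 ] rot [ 0.0007 -0.0011 -0.1791]
```

>>> drive_tool([
  {"rot": [0,0,-0.09],"xyz": [0,0,0],"gripper": -1},
  {"rot": [0,0,-0.179],"xyz": [0,0,0],"gripper": -1},
  {"rot": [0,0,-0.179],"xyz": [0,0,0],"gripper": -1},
  {"rot": [0,0,-0.179],"xyz": [0,0,0],"gripper": -1},
])

```text
time: 7.6
tcp_pos: [0.3771, 0.1948, 0.1659]
orientation: [1.868, 2.525, -0.003]
contact_force: [-0.4, -0.1, -5.0]
grip_width: 0.0111
gripper_force: 59.6
```

```bash
cat > m2.py <<'E'
from h import *
s=robot.state();p,d,i=cam('wrist'); np.savez('w4',p=p,d=d,s=s['tcp_pos'],o=s['orientation']);save('w4',p)
print(s['tcp_pos'],s['orientation'],i['xyz'],i['attitude'])
v,u=np.mgrid[:400,:640]; f=200/np.tan(np.radians(i['fov_y'])/2)
P=np.stack([(u-i['cx'])/f,-(v-i['cy'])/f,-np.ones_like(d)],-1)*d[...,None]@Rm(i).T+i['xyz']
np.save('P4',P)
for n,c in [('L',(.4242,.2972)),('S',(.4716,.1486))]:
    m=(np.hypot(P[...,0]-c[0],P[...,1]-c[1])<.02)&(P[...,2]>.045)&(P[...,2]<.09)&(d>0)
    if m.any(): print(n,m.sum(),P[m].mean(0),P[m].max(0),P[m].min(0),'px',u[m].mean(),v[m].mean())
E
python3 m2.py
```

```text
[0.37706607 0.19483312 0.1659476 ] [ 1.86812815  2.52476322 -0.00290243] [0.35757961 0.26235489 0.31352752] [-0.28121735 -0.04173808  0.29420342]
L 417 [0.42760719 0.29872108 0.07719608] [0.43716695 0.30905851 0.08329105] [0.42183767 0.28983087 0.06574353] px 439.70023980815347 79.04556354916068
S 251 [0.47380945 0.15482248 0.07018102] [0.48150371 0.15772056 0.08182716] [0.46928244 0.14716824 0.04594595] px 421.0478087649402 281.12749003984067
```

View pics/w4.png

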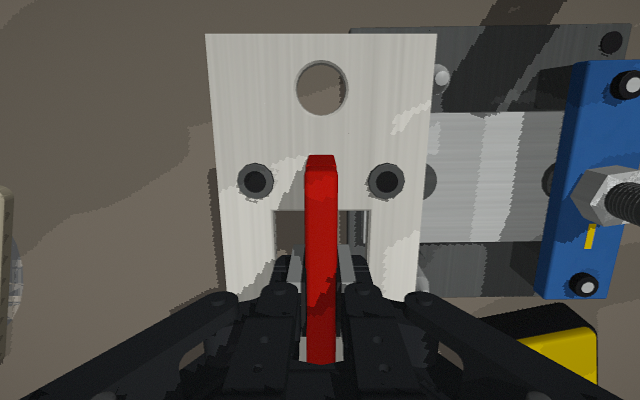

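The view shows the template held level with its large hole at (321,88). The large pin tip is just visible at (441,76), the strap bolts are at (629,85) and (582,286), and the nut is at (605,195). I'll refine the jig pose from the bolts and pin, and measure the hole in the tool frame.

```bash
python3 - <<'E'
from h import *
P=np.load('P4.npy'); z=np.load('w4.npz'); p,d=z['p'],z['d']; i=camera_info('wrist'); s=robot.state()
R0=R.from_rotvec(s['orientation']).as_matrix(); tp=s['tcp_pos']
v,u=np.mgrid[:400,:640]
hsv=cv2.cvtColor(p,cv2.COLOR_RGB2HSV).astype(int)
def circ(m):
    r=cv2.minEnclosingCircle(P[m][:,:2].astype(np.float32)); return np.round(r[0],4),round(r[1],4),P[m].mean(0).round(4),m.sum()
def box(a,b,c,e): return (u>=a)&(u<b)&(v>=c)&(v<e)&(d>0)
A=circ(box(605,640,65,108)&(abs(P[...,2]-.084)<.003)&(hsv[...,1]<100)); B=circ(box(560,605,268,305)&(abs(P[...,2]-.084)<.003)&(hsv[...,1]<100))
print('bolts',A,B); dv=np.array(A[0])-B[0]; print(np.linalg.norm(dv),np.degrees(np.arctan2(dv[1],dv[0]))-90,(np.array(A[0])+B[0])/2)
st=box(500,640,40,310)&(abs(P[...,2]-.076)<.003)&(hsv[...,0]>105)&(hsv[...,0]<125)&(hsv[...,1]>120)
# left edge of strap
E=np.array([P[r,np.where(st[r])[0].min()] for r in range(75,280) if st[r].any()]);
c=np.polyfit(E[:,1],E[:,0],1);res=E[:,0]-np.polyval(c,E[:,1]);k=abs(res)<.002;c=np.polyfit(E[k,1],E[k,0],1);print('strap yaw',-np.degrees(np.arctan(c[0])),res.std())
print('screw',circ(box(580,640,160,235)&(P[...,2]>.12)&(P[...,2]<.13)))
m=box(425,455,60,95)&(P[...,2]>.0785)&(P[...,2]<.09);print('Ltip',circ(m), P[m].max(0),u[m].min(),u[m].max(),v[m].min(),v[m].max())
T=(P-tp)@R0
pl=box(200,440,30,300)&(hsv[...,1]<40)&(abs(T[...,2]-np.median(T[150:160,230:290,2]))<.006)
q=T[pl];co=np.linalg.lstsq(np.c_[q[:,:2],np.ones(len(q))],q[:,2],rcond=None)[0];print('plate plane tool',co)
# large hole: circle from pixels of hole projected at plate top plane
hm=(box(285,360,50,125)&(T[...,2]>co[2]+.006)).astype(np.uint8);n,l,stt,_=cv2.connectedComponentsWithStats(hm);k=l==1+np.argmax(stt[1:,4])
zt=tp[2]-co[2]
ct=cv2.findContours(k.astype(np.uint8),0,1)[0][0][:,0]
W=np.array([atz(i,a,b,zt) for a,b in ct]);Th=(W-tp)@R0;r=cv2.minEnclosingCircle(Th[:,:2].astype(np.float32));print('hole tool',r,np.ptp(Th,axis=0))
# bar
red=(hsv[...,1]>150)&((hsv[...,0]<8)|(hsv[...,0]>172))&(d>0)&(T[...,2]<co[2]-.035)
r=cv2.minAreaRect(T[red][:,:2].astype(np.float32));print('bar tool',r,np.median(T[red][:,2]))
# plate side edges
pe=pl&(v>45)&(v<150)
for f in (np.min,np.max):
    E=np.array([T[r,f(np.where(pe[r])[0])] for r in range(45,150)]);c=np.polyfit(E[:,0],E[:,1],1);print('edge',c)
E
```

```text
bolts (array([0.5423, 0.3295]), 0.0091, array([0.5407, 0.3291, 0.0848]), np.int64(611)) (array([0.5868, 0.1936]), 0.0095, array([0.5854, 0.1938, 0.0849]), np.int64(452))
0.14300020979005593 18.130860853635667 [0.56455 0.26155]
strap yaw 17.871835580188005 0.0004353985803442962
screw (array([0.557 , 0.2569]), 0.0067, array([0.5555, 0.2564, 0.1212]), np.int64(65))
Ltip (array([0.4269, 0.2988]), 0.0058, array([0.4266, 0.2989, 0.0809]), np.int64(228)) [0.43170819 0.30463714 0.08329105] 433 448 69 87
plate plane tool [0.00438005 0.00073556 0.00704097]
hole tool ((0.07536235451698303, 0.0008938757237046957), 0.010665446519851685) [2.08815664e-02 2.07233051e-02 3.82215168e-05]
bar tool ((0.007972504943609238, 0.0007931296713650227), (0.0799332857131958, 0.011767128482460976), 0.018878208473324776) -0.032603324863601Traceback (most recent call last):
  File "<stdin>", line 31, in <module>
    return _wrapreduction(a, np.minimum, 'min', axis, None, out,
                          keepdims=keepdims, initial=initial, where=where)
    return ufunc.reduce(obj, axis, dtype, out, **passkwargs)
           ~~~~~~~~~~~~^^^^^^^^^^^^^^^^^^^^^^^^^^^^^^^^^^^^^
ValueError: zero-size array to reduction operation minimum which has no identity
```

```bash
python3 -c "
from h import *
inc([.4486,.2267,.166],np.radians(17.9))"
```

```text
xyz [0.0095 0.0775 0.0001] rot [-0.0003  0.0017 -0.015 ]
```

>>> drive_tool([
  {"rot": [0,0.002,-0.015],"xyz": [0.004,0.03,0],"gripper": -1},
  {"rot": [0,0.002,-0.015],"xyz": [0.008,0.055,0],"gripper": -1},
  {"rot": [0,0.002,-0.015],"xyz": [0.0095,0.07,0],"gripper": -1},
  {"rot": [0,0.002,-0.015],"xyz": [0.0095,0.0775,0],"gripper": -1},
  {"rot": [0,0.002,-0.015],"xyz": [0.0095,0.0775,0],"gripper": -1},
  {"rot": [0,0.002,-0.015],"xyz": [0.0095,0.0775,0],"gripper": -1},
  {"rot": [0,0.002,-0.015],"xyz": [0.0095,0.0775,0],"gripper": -1},
  {"rot": [0,0.002,-0.015],"xyz": [0.0095,0.0775,0],"gripper": -1},
])

```text
time: 8.32
tcp_pos: [0.4473, 0.2271, 0.167]
orientation: [1.843, 2.544, -0.0]
contact_force: [-1.1, -0.4, -6.1]
grip_width: 0.011
gripper_force: 59.6
```

```bash
cat > m3.py <<'E'
from h import *
s=robot.state();p,d,i=cam('wrist');save('w5',p)
print(s['tcp_pos'],s['contact_force']);inc([.4486,.2267,s['tcp_pos'][2]],np.radians(17.9),s)
v,u=np.mgrid[:400,:640]; f=200/np.tan(np.radians(i['fov_y'])/2)
P=np.stack([(u-i['cx'])/f,-(v-i['cy'])/f,-np.ones_like(d)],-1)*d[...,None]@Rm(i).T+i['xyz']
R0=R.from_rotvec(s['orientation']).as_matrix();T=(P-s['tcp_pos'])@R0
h=(u>270)&(u<370)&(v>40)&(v<135)&(d>0)
k=h&(np.hypot(T[...,0]-.0754,T[...,1]-.0009)<.02)&(P[...,2]<s['tcp_pos'][2]-.017)&(P[...,2]>.076)
print(k.sum()); 
if k.any():
  t=T[k]; r=cv2.minEnclosingCircle(t[:,:2].astype(np.float32)); print('pin in tool (want .0754,.0009):',t.mean(0),r,P[k][:,2].max())
E
python3 m3.py
```

```text
[0.44734419 0.22712849 0.16700818] [-1.06246234 -0.41619958 -6.08075081]
xyz [-0.0008  0.0011  0.    ] rot [0.     0.0002 0.0042]
303
pin in tool (want .0754,.0009): [0.07484563 0.00325282 0.08453136] ((0.07544586807489395, 0.0008955912198871374), 0.011038323864340782) 0.14996433780955815
```

View pics/w5.png

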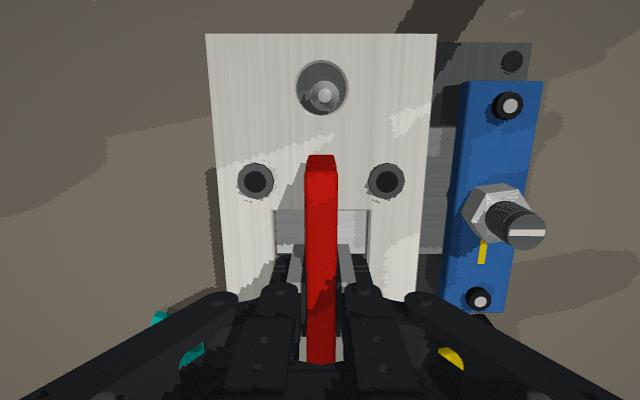

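The view shows the large pin tip at (325,95), seen inside the large hole centred at (321,88). I lower to just above the tips and re-measure.

>>> drive_tool([
  {"rot": [0,0,0.004],"xyz": [-0.001,0.001,0.02],"gripper": -1},
  {"rot": [0,0,0.004],"xyz": [-0.001,0.001,0.04],"gripper": -1},
  {"rot": [0,0,0.004],"xyz": [-0.001,0.001,0.055],"gripper": -1},
  {"rot": [0,0,0.004],"xyz": [-0.001,0.001,0.063],"gripper": -1},
  {"rot": [0,0,0.004],"xyz": [-0.001,0.001,0.063],"gripper": -1},
  {"rot": [0,0,0.004],"xyz": [-0.001,0.001,0.063],"gripper": -1},
  {"rot": [0,0,0.004],"xyz": [-0.001,0.001,0.063],"gripper": -1},
  {"rot": [0,0,0.004],"xyz": [-0.001,0.001,0.063],"gripper": -1},
])

```text
time: 9.03
tcp_pos: [0.4508, 0.2278, 0.1052]
orientation: [1.848, 2.539, 0.006]
contact_force: [0.4, -0.3, -4.4]
grip_width: 0.0108
gripper_force: 59.6
```

```bash
sed -i "s/(P\[...,2\]<s\['tcp_pos'\]\[2\]-.017)&(P\[...,2\]>.076)/(P[...,2]<.0845)\&(P[...,2]>.0785)/" m3.py; python3 m3.py
```

```text
[0.45075394 0.22777774 0.10516208] [ 0.35712449 -0.3200381  -4.44973939]
xyz [-0.0004 -0.0024 -0.    ] rot [ 0.0036 -0.0008  0.0001]
410
pin in tool (want .0754,.0009): [ 0.07513989 -0.00049429  0.02442059] ((0.07453566789627075, -0.0007276963442564011), 0.005524329841136932) 0.08325164270796084
```

>>> drive_tool([
  {"rot": [0.003,0,0],"xyz": [-0.0005,-0.0018,0],"gripper": -1},
  {"rot": [0.003,0,0],"xyz": [-0.0005,-0.0018,0.005],"gripper": -1},
  {"rot": [0.003,0,0],"xyz": [-0.0005,-0.0018,0.01],"gripper": -1},
  {"rot": [0.003,0,0],"xyz": [-0.0005,-0.0018,0.015],"gripper": -1},
  {"rot": [0.003,0,0],"xyz": [-0.0005,-0.0018,0.018],"gripper": -1},
  {"rot": [0.003,0,0],"xyz": [-0.0005,-0.0018,0.018],"gripper": -1},
  {"rot": [0.003,0,0],"xyz": [-0.0005,-0.0018,0.018],"gripper": -1},
])

```text
time: 9.67
tcp_pos: [0.4483, 0.2263, 0.0858]
orientation: [-1.847, -2.539, 0.002]
contact_force: [0.3, -0.1, -4.6]
grip_width: 0.0106
gripper_force: 59.7
```

```bash
python3 m3.py; python3 -c "
from h import *
p,d,i=cam('side');save('s2',cv2.resize(p[200:340,220:400],None,fx=4,fy=4))
s=robot.state();print(s['moment'])"
```

```text
[0.44833621 0.22632024 0.0857816 ] [ 0.27021065 -0.11769864 -4.55234766]
xyz [ 0.0003  0.0004 -0.    ] rot [-0.0021 -0.0004  0.0003]
3130
pin in tool (want .0754,.0009): [0.0758436  0.00103199 0.00644316] ((0.07540745288133621, 0.0009087591315619648), 0.02006802149116993) 0.08357490458171044
[-0.0082154  -0.05320797 -0.03020223]
```

View pics/s2.png

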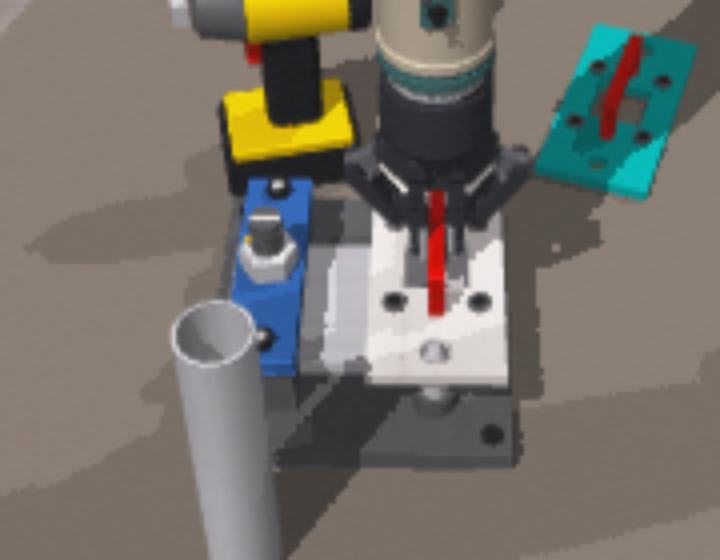

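The view shows the large pin nose standing through the template's hole at (433,352), and the forces are quiet. I continue down.

>>> drive_tool([
  {"rot": [-0.001,0,0],"xyz": [0,0,0.004],"gripper": -1},
  {"rot": [-0.001,0,0],"xyz": [0,0,0.008],"gripper": -1},
  {"rot": [-0.001,0,0],"xyz": [0,0,0.012],"gripper": -1},
  {"rot": [-0.001,0,0],"xyz": [0,0,0.016],"gripper": -1},
  {"rot": [-0.001,0,0],"xyz": [0,0,0.016],"gripper": -1},
])

```text
time: 10.18
tcp_pos: [0.4486, 0.2265, 0.0694]
orientation: [-1.848, -2.54, -0.0]
contact_force: [1.6, 0.8, -5.7]
grip_width: 0.0108
gripper_force: 59.6
```

>>> drive_tool([
  {"rot": [0,0,0],"xyz": [0,0,0.004],"gripper": -1},
  {"rot": [0,0,0],"xyz": [0,0,0.007],"gripper": -1},
  {"rot": [0,0,0],"xyz": [0,0,0.01],"gripper": -1},
  {"rot": [0,0,0],"xyz": [0,0,0.01],"gripper": -1},
])

```text
time: 10.52
tcp_pos: [0.4486, 0.2265, 0.0596]
orientation: [-1.848, -2.54, -0.0]
contact_force: [1.4, 0.4, -6.4]
grip_width: 0.0112
gripper_force: 59.5
```

>>> drive_tool([
  {"rot": [0,0,0],"xyz": [0,0,0.003],"gripper": -1},
  {"rot": [0,0,0],"xyz": [0,0,0.006],"gripper": -1},
  {"rot": [0,0,0],"xyz": [0,0,0.007],"gripper": -1},
  {"rot": [0,0,0],"xyz": [0,0,0.007],"gripper": -1},
])

```text
time: 10.85
tcp_pos: [0.4487, 0.2264, 0.0541]
orientation: [1.848, 2.54, 0.001]
contact_force: [-1.3, -0.8, 5.4]
grip_width: 0.0111
gripper_force: 61.3
```

>>> drive_tool([
  {"rot": [0,0,0],"xyz": [0,0,0.001],"gripper": -1},
  {"rot": [0,0,0],"xyz": [0,0,0.001],"gripper": -1},
  {"rot": [0,0,0],"xyz": [0,0,0.001],"gripper": -1},
])

```text
time: 11.1
tcp_pos: [0.4487, 0.2264, 0.054]
orientation: [1.848, 2.539, 0.001]
contact_force: [-3.1, -0.7, 16.2]
grip_width: 0.0111
gripper_force: 62.7
```

```bash
cat > m4.py <<'E'
from h import *
s=robot.state();p,d,i=cam('wrist')
print(s['tcp_pos'],s['contact_force'],s['moment'])
v,u=np.mgrid[:400,:640]; f=200/np.tan(np.radians(i['fov_y'])/2)
P=np.stack([(u-i['cx'])/f,-(v-i['cy'])/f,-np.ones_like(d)],-1)*d[...,None]@Rm(i).T+i['xyz']
hsv=cv2.cvtColor(p,cv2.COLOR_RGB2HSV).astype(int)
c=np.array([.4503,.2246]);a=np.radians(17.9);J=(P[...,:2]-c)@np.array([[np.cos(a),-np.sin(a)],[np.sin(a),np.cos(a)]])
m=(d>0)&(abs(J[...,0])<.046)&(abs(J[...,1])<.098)&(abs(P[...,2]-.046)<.02)&(hsv[...,1]<40)&(hsv[...,2]>120)
z0=np.median(P[m][:,2]);m&=abs(P[...,2]-z0)<.006
co=np.linalg.lstsq(np.c_[J[m],np.ones(m.sum())],P[m][:,2],rcond=None)[0];print('plate top z, slopes',m.sum(),co,np.ptp(J[m],axis=0))
E
python3 m4.py
```

```text
[0.4487291  0.22642575 0.05403275] [-3.09000009 -0.72700842 16.22041251] [-0.27528315  0.71413014 -0.0216397 ]
plate top z, slopes 36441 [ 0.00071867 -0.00075007  0.04706276] [0.09199893 0.16129458]
```

It is seated and flat: plate top 47 mm, slopes under 1 mrad. Next I release and lift.

>>> drive_tool([
  {"rot": [0,0,0],"xyz": [0,0,-0.001],"gripper": -1},
  {"rot": [0,0,0],"xyz": [0,0,-0.001],"gripper": 0},
  {"rot": [0,0,0],"xyz": [0,0,-0.001],"gripper": 0},
  {"rot": [0,0,0],"xyz": [0,0,-0.001],"gripper": 0},
  {"rot": [0,0,0],"xyz": [0,0,-0.001],"gripper": 0},
  {"rot": [0,0,0],"xyz": [0,0,-0.001],"gripper": 0},
  {"rot": [0,0,0],"xyz": [0,0,-0.02],"gripper": 0},
  {"rot": [0,0,0],"xyz": [0,0,-0.04],"gripper": 0},
])

```text
time: 11.82
tcp_pos: [0.4474, 0.2258, 0.0915]
orientation: [-1.847, -2.539, 0.005]
contact_force: [-0.3, 0.2, 0.6]
grip_width: 0.0424
gripper_force: 0.0
```

>>> drive_tool([
  {"rot": [0,0,0],"xyz": [0,0,-0.03],"gripper": 0.4},
  {"rot": [0,0,0],"xyz": [0,0,-0.07],"gripper": 0.4},
  {"rot": [0,0,0],"xyz": [0,0,-0.11],"gripper": 0.4},
  {"rot": [0,0,0],"xyz": [0,0,-0.13],"gripper": 0.4},
  {"rot": [0,0,0],"xyz": [0,0,-0.13],"gripper": 0.4},
  {"rot": [0,0,0],"xyz": [0,0,-0.13],"gripper": 0.4},
])

```text
time: 12.32
tcp_pos: [0.4492, 0.2264, 0.2231]
orientation: [1.849, 2.539, 0.003]
contact_force: [-0.2, -0.2, -0.7]
grip_width: 0.0599
gripper_force: 0.0
```

```bash
python3 m4.py; python3 - <<'E'
from h import *
s=robot.state();p,d,i=cam('wrist');np.savez('w6',p=p,d=d)
# nut region
nut=np.array([.5645,.2615,.095]);r=Rm(i).T@(nut-i['xyz']);f=200/np.tan(np.radians(i['fov_y'])/2)
u0,v0=i['cx']+f*r[0]/-r[2],i['cy']-f*r[1]/-r[2];print(u0,v0,s['tcp_pos'])
a,b=int(max(0,u0-75)),int(max(0,v0-75));c=p[b:b+150,a:min(640,a+150)];print(a,b,c.shape)
save('nut',cv2.resize(c,None,fx=4,fy=4,interpolation=cv2.INTER_CUBIC))
E
```

```text
[0.44923183 0.22636573 0.22313705] [-0.2292139  -0.23167749 -0.72801246] [-0.03304397  0.02611107  0.01547289]
plate top z, slopes 14111 [ 0.00050402 -0.00129021  0.04708357] [0.09199299 0.19558235]
465.76434173093674 192.38794678871486 [0.44838482 0.22574679 0.22185151]
390 117 (150, 150, 3)
```

View pics/nut.png

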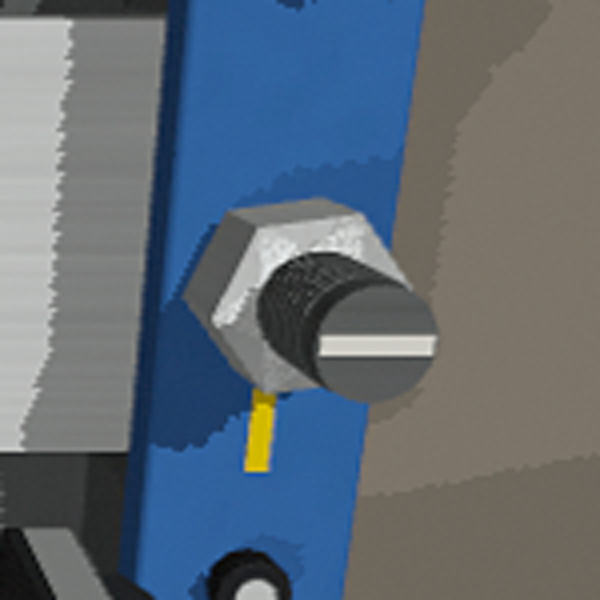

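The template stayed flat after release. The crop shows the nut's top-face corners at (262,225), (362,212), (213,322) and (265,393), and the strap stripe at (260,430). The nut's own stripe is on the hidden right side, so I work out its angle from the corners.

```bash
python3 - <<'E'
from h import *
i=camera_info('wrist');yaw=17.9
W=np.array([atz(i,390+x/4,117+y/4,.096)[:2] for x,y in [(262,225),(362,212),(213,322),(265,393)]])
print(W, [np.linalg.norm(W[a]-W[b]).round(4) for a,b in [(0,1),(0,2),(2,3)]])
for a,b in [(0,1),(0,2),(2,3)]:
    e=W[b]-W[a];n=np.degrees(np.arctan2(e[1],e[0]))-yaw;print('edge dir in jig mod60',n%60)
# hexagon fit: centre, angle, R=20.78
from scipy.optimize import least_squares
def res(q):
    ang=q[2]+np.radians([60,0,120,180]) ; return (np.c_[q[0]+.02078*np.cos(ang),q[1]+.02078*np.sin(ang)]-W).ravel()
best=min((least_squares(res,[.5645,.2615,a]) for a in np.linspace(0,2*np.pi,12)),key=lambda r:r.cost)
print(best.x[:2],np.degrees(best.x[2])-yaw,np.sqrt(best.cost))
z=np.load('w6.npz');p,d=z['p'],z['d'];v,u=np.mgrid[:400,:640]
f=200/np.tan(np.radians(i['fov_y'])/2)
P=np.stack([(u-i['cx'])/f,-(v-i['cy'])/f,-np.ones_like(d)],-1)*d[...,None]@Rm(i).T+i['xyz']
m=(d>0)&(abs(P[...,2]-.124)<.0025)&(np.hypot(P[...,0]-.5645,P[...,1]-.2615)<.025)
r=cv2.minEnclosingCircle(P[m][:,:2].astype(np.float32));print('screw',r,P[m].mean(0))
m=(d>0)&(abs(P[...,2]-.096)<.002)&(np.hypot(P[...,0]-.5645,P[...,1]-.2615)<.025);print('nutface z',np.median(P[m][:,2]),m.sum())
print(robot.state()['q'])
E
```

```text
[[0.54821859 0.27356827]
 [0.56636184 0.28223462]
 [0.54696624 0.25170357]
 [0.56358237 0.24079568]] [np.float64(0.0201), np.float64(0.0219), np.float64(0.0199)]
edge dir in jig mod60 7.632060806799494
edge dir in jig mod60 8.821820671962001
edge dir in jig mod60 8.816567459201387
[0.56526137 0.26149272] 68.3862591435458 0.0007007395604283706
screw ((0.5644538998603821, 0.26105040311813354), 0.012045353651046753) [0.56410493 0.26163651 0.12423675]
nutface z 0.09541393608653012 710
[-0.17479393  0.46259131 -0.49461272  1.91977842  0.28984868  0.83192599
 -0.51067103]
```

```bash
python3 - <<'E'
from h import *
z=np.load('w6.npz');d=z['d'];i=camera_info('wrist');s=robot.state();R0=R.from_rotvec(s['orientation']).as_matrix()
for v in range(300,400,12): print(v,[ (1000*(R0.T@(world(i,u,v,d[v,u])-s['tcp_pos']))).astype(int).tolist() for u in (250,280,300,320,340,360)])
inc([.5647,.2613,.20],np.radians(56.3));inc([.5647,.2613,.20],np.radians(-3.7))
E
```

```text
300 [[-10, -29, -19], [-163, -49, 222], [-162, -24, 221], [-162, 0, 221], [-162, 24, 220], [-162, 49, 220]]
312 [[-172, -84, 210], [-179, -49, 220], [-178, -24, 219], [-179, 0, 221], [-178, 24, 220], [-178, 49, 220]]
324 [[-196, -87, 221], [-196, -50, 221], [-196, -24, 221], [-196, 0, 220], [-196, 25, 220], [-196, 50, 221]]
336 [[-213, -88, 219], [-213, -50, 219], [-214, -25, 221], [-214, 0, 220], [-214, 25, 221], [-213, 50, 220]]
348 [[-232, -89, 220], [-232, -51, 221], [-231, -25, 220], [-231, 0, 220], [-232, 25, 221], [-231, 51, 220]]
360 [[-250, -90, 221], [9, -8, -78], [-250, -25, 220], [-250, 0, 220], [-251, 26, 221], [9, 10, -78]]
372 [[9, -15, -82], [10, -8, -83], [10, -3, -82], [10, 0, -83], [11, 5, -83], [11, 9, -84]]
384 [[17, -12, -93], [10, -8, -86], [10, -3, -86], [11, 0, -87], [10, 5, -87], [11, 9, -87]]
396 [[19, -11, -98], [10, -7, -89], [10, -3, -89], [11, 0, -90], [10, 5, -89], [10, 9, -90]]
xyz [-0.0019  0.1222  0.0208] rot [-2.300e-03 -6.000e-04 -6.399e-01]
xyz [-0.0019  0.1222  0.0208] rot [-0.0023  0.0006  0.3601]
```

>>> drive_tool([
  {"rot": [-0.002,0,-0.11],"xyz": [-0.002,0.02,0.005],"gripper": 0.4},
  {"rot": [-0.002,0,-0.22],"xyz": [-0.002,0.05,0.01],"gripper": 0.4},
  {"rot": [-0.002,0,-0.33],"xyz": [-0.002,0.08,0.015],"gripper": 0.4},
  {"rot": [-0.002,0,-0.44],"xyz": [-0.002,0.11,0.02],"gripper": 0.4},
  {"rot": [-0.002,0,-0.55],"xyz": [-0.002,0.122,0.02],"gripper": 0.4},
  {"rot": [-0.002,0,-0.64],"xyz": [-0.002,0.122,0.02],"gripper": 0.4},
  {"rot": [-0.002,0,-0.64],"xyz": [-0.002,0.122,0.02],"gripper": 0.4},
  {"rot": [-0.002,0,-0.64],"xyz": [-0.002,0.122,0.02],"gripper": 0.4},
])

```text
time: 13.08
tcp_pos: [0.5641, 0.2615, 0.2]
orientation: [-0.913, -3.003, 0.001]
contact_force: [-0.5, 0.6, -0.4]
grip_width: 0.0598
gripper_force: 0.0
```

```bash
python3 - <<'E'
from h import *
s=robot.state();print(s['tcp_pos'],s['q']);inc([.5647,.2613,.072],np.radians(56.3),s)
p,d,i=cam('wrist');v,u=np.mgrid[:400,:640];f=200/np.tan(np.radians(i['fov_y'])/2)
P=np.stack([(u-i['cx'])/f,-(v-i['cy'])/f,-np.ones_like(d)],-1)*d[...,None]@Rm(i).T+i['xyz']
R0=R.from_rotvec(s['orientation']).as_matrix();T=(P-s['tcp_pos'])@R0
near=(d>0)&(np.hypot(P[...,0]-.5647,P[...,1]-.2613)<.026)
m=near&(abs(P[...,2]-.124)<.0025);print('screw tool',cv2.minEnclosingCircle(T[m][:,:2].astype(np.float32)),m.sum())
m=near&(abs(P[...,2]-.0955)<.002);q=T[m][:,:2].astype(np.float32);print('nut face',m.sum())
if m.sum()>50:
  h=cv2.approxPolyDP(cv2.convexHull(q),.003,True)[:,0];print(h.round(4).tolist())
  print('y extents',q.min(0),q.max(0))
E
```

```text
[0.56409402 0.26146453 0.20002536] [-0.10272597  0.68740336 -0.63606056  1.61598192  0.46343322  0.99593837
  0.09320869]
xyz [-0.0009  0.0003  0.128 ] rot [-0.0011 -0.0023 -0.0019]
screw tool ((-0.0011711886618286371, 0.0009277689969167113), 0.01176424790173769) 859
nut face 792
[[0.009100000374019146, -0.01679999940097332], [0.01810000091791153, 0.003700000001117587], [0.008700000122189522, 0.01889999955892563], [-0.011699999682605267, 0.01850000023841858], [-0.015300000086426735, 0.013199999928474426], [-0.0142000000923872, -0.012400000356137753], [-0.010900000110268593, -0.017000000923871994]]
y extents [-0.01532653 -0.01706729] [0.01928471 0.01906933]
```

>>> drive_tool([
  {"rot": [-0.001,-0.001,0],"xyz": [-0.001,0.001,0.03],"gripper": 0.4},
  {"rot": [-0.001,-0.001,0],"xyz": [-0.001,0.001,0.06],"gripper": 0.4},
  {"rot": [-0.001,-0.001,0],"xyz": [-0.001,0.001,0.09],"gripper": 0.4},
  {"rot": [-0.001,-0.001,0],"xyz": [-0.001,0.001,0.11],"gripper": 0.4},
  {"rot": [-0.001,-0.001,0],"xyz": [-0.001,0.001,0.12],"gripper": 0.4},
  {"rot": [-0.001,-0.001,0],"xyz": [-0.001,0.001,0.127],"gripper": 0.4},
  {"rot": [-0.001,-0.001,0],"xyz": [-0.001,0.001,0.127],"gripper": 0.4},
  {"rot": [-0.001,-0.001,0],"xyz": [-0.001,0.001,0.127],"gripper": 0.4},
])

```text
time: 13.8
tcp_pos: [0.5672, 0.2629, 0.076]
orientation: [0.91, 3.004, 0.006]
contact_force: [0.6, 0.6, -0.0]
grip_width: 0.0597
gripper_force: 0.0
```

```bash
python3 - <<'E'
from h import *
s=robot.state();print(s['tcp_pos'],s['q'],s['contact_force']);inc([.5644,.2613,.072],np.radians(56.3),s)
p,d,i=cam('wrist');v,u=np.mgrid[:400,:640];f=200/np.tan(np.radians(i['fov_y'])/2)
P=np.stack([(u-i['cx'])/f,-(v-i['cy'])/f,-np.ones_like(d)],-1)*d[...,None]@Rm(i).T+i['xyz']
R0=R.from_rotvec(s['orientation']).as_matrix();T=(P-s['tcp_pos'])@R0
near=(d>0)&(np.hypot(P[...,0]-.5647,P[...,1]-.2613)<.026)
m=near&(abs(P[...,2]-.124)<.0025);print('screw tool',cv2.minEnclosingCircle(T[m][:,:2].astype(np.float32)) if m.any() else 0,m.sum())
for sg in(1,-1):
  q=(d>0)&(abs(T[...,0])<.016)&(sg*T[...,1]>.022)&(sg*T[...,1]<.045)&(P[...,2]>.0768); print('tip',P[q][:,2].min(),q.sum())
print(np.median(P[(d>0)&(abs(P[...,2]-.076)<.004)&(np.hypot(P[...,0]-.5647,P[...,1]-.2613)<.05)][:,2]))
E
```

```text
[0.5672194  0.26290417 0.07602911] [-0.15803791  0.83549225 -0.54187594  1.705531    0.58601892  0.7631842
 -0.00471075] [ 0.64142149  0.59517722 -0.03336316]
xyz [ 0.0015 -0.0029  0.004 ] rot [ 0.004   0.0017 -0.0001]
screw tool ((0.0009497352293692529, -0.0021511022932827473), 0.012386759743094444) 3500
tip 0.07680231199515217 6570
tip 0.07680223324400379 6495
0.07706158244692532
```

>>> drive_tool([
  {"rot": [0.003,0.001,0],"xyz": [0.001,-0.0023,0.002],"gripper": 0.4},
  {"rot": [0.003,0.001,0],"xyz": [0.001,-0.0023,0.003],"gripper": 0.4},
  {"rot": [0.003,0.001,0],"xyz": [0.001,-0.0023,0.003],"gripper": 0.4},
  {"rot": [0.003,0.001,0],"xyz": [0.001,-0.0023,0.003],"gripper": -1},
  {"rot": [0.003,0.001,0],"xyz": [0.001,-0.0023,0.003],"gripper": -1},
  {"rot": [0.003,0.001,0],"xyz": [0.001,-0.0023,0.003],"gripper": -1},
  {"rot": [0.003,0.001,0],"xyz": [0.001,-0.0023,0.003],"gripper": -1},
  {"rot": [0.003,0.001,0],"xyz": [0.001,-0.0023,0.003],"gripper": -1},
])

```text
time: 14.52
tcp_pos: [0.5652, 0.2615, 0.0727]
orientation: [0.911, 3.006, 0.001]
contact_force: [-0.5, 0.3, 4.8]
grip_width: 0.035
gripper_force: 60.2
```

```bash
python3 -c "
from h import *
s=robot.state();print(s['tcp_pos'],s['contact_force'],s['moment'],s['q'],s['grip_width'],s['gripper_force']);inc([.5644,.2613,.073],np.radians(56.3),s)"
```

```text
[0.56519186 0.26149923 0.07272738] [-0.48154945  0.26050792  4.81068204] [ 0.07550435  0.06597664 -0.18411311] [-0.15878968  0.83847526 -0.53921997  1.71076902  0.58847358  0.75841099
 -0.0075583 ] 0.034957112866824125 60.20356961642392
xyz [ 0.0005 -0.0006 -0.0003] rot [ 0.0011  0.0005 -0.0002]
```

>>> drive_tool([
  {"rot": [0,0,0.08],"xyz": [0,0,0],"gripper": -1},
  {"rot": [0,0,0.16],"xyz": [0,0,0],"gripper": -1},
  {"rot": [0,0,0.24],"xyz": [0,0,0],"gripper": -1},
  {"rot": [0,0,0.32],"xyz": [0,0,0],"gripper": -1},
  {"rot": [0,0,0.4],"xyz": [0,0,0],"gripper": -1},
  {"rot": [0,0,0.48],"xyz": [0,0,0],"gripper": -1},
  {"rot": [0,0,0.56],"xyz": [0,0,0],"gripper": -1},
  {"rot": [0,0,0.6],"xyz": [0,0,0],"gripper": -1},
])

```text
time: 15.18
tcp_pos: [0.5648, 0.2611, 0.0727]
orientation: [1.797, 2.576, -0.0]
contact_force: [-1.2, -1.1, 6.7]
grip_width: 0.0346
gripper_force: 60.4
```

```bash
cat > st.py <<'E'
from h import *
s=robot.state();y=R.from_rotvec(s['orientation']).as_matrix()[:,1]
print(s['tcp_pos'],'heading',np.degrees(np.arctan2(y[1],y[0])),s['contact_force'],s['moment'],s['grip_width'],s['gripper_force'],s['q'][[4,6]]);inc([.5650,.2614,.0727],np.radians(-12.1),s)
E
python3 st.py
```

```text
[0.56476015 0.26108923 0.07273583] heading 20.17640904814338 [-1.21819036 -1.12306417  6.65135823] [-0.16375904  0.20168227  0.20932749] 0.03457518317452369 60.38006493123248 [ 0.42158762 -0.49669357]
xyz [0.0002 0.0003 0.    ] rot [5.000e-04 7.000e-04 5.379e-01]
```

>>> drive_tool([
  {"rot": [0,0,0.08],"xyz": [0,0,0],"gripper": -1},
  {"rot": [0,0,0.16],"xyz": [0,0,0],"gripper": -1},
  {"rot": [0,0,0.24],"xyz": [0,0,0],"gripper": -1},
  {"rot": [0,0,0.32],"xyz": [0,0,0],"gripper": -1},
  {"rot": [0,0,0.4],"xyz": [0,0,0],"gripper": -1},
  {"rot": [0,0,0.44],"xyz": [0,0,0],"gripper": -1},
  {"rot": [0,0,0.47],"xyz": [0,0,0],"gripper": -1},
  {"rot": [0,0,0.47],"xyz": [0,0,0],"gripper": -1},
])

```text
time: 15.85
tcp_pos: [0.5643, 0.261, 0.0727]
orientation: [2.369, 2.063, -0.001]
contact_force: [-3.1, -0.5, 7.0]
grip_width: 0.0347
gripper_force: 60.6
```

```bash
python3 st.py
```

```text
[0.56428094 0.26101085 0.07272147] heading -7.916192622267421 [-3.10142312 -0.52474476  7.00999318] [-0.12137146  0.43132237 -0.14764621] 0.03473656542463902 60.60635872883722 [ 0.27865608 -0.86312702]
xyz [0.0005 0.0007 0.    ] rot [-0.0002  0.0009  0.0697]
```

>>> drive_tool([
  {"rot": [0,0,0.02],"xyz": [0,0,0],"gripper": -1},
  {"rot": [0,0,0.04],"xyz": [0,0,0],"gripper": -1},
  {"rot": [0,0,0.05],"xyz": [0,0,0],"gripper": -1},
  {"rot": [0,0,0.05],"xyz": [0,0,0],"gripper": -1},
])

```text
time: 16.18
tcp_pos: [0.5642, 0.2611, 0.0727]
orientation: [2.421, 2.001, -0.001]
contact_force: [-2.0, -0.9, 6.1]
grip_width: 0.0349
gripper_force: 60.6
```

```bash
python3 st.py
```

```text
[0.56420681 0.26106264 0.07269515] heading -10.841922415972824 [-2.04395848 -0.89981603  6.12567302] [-0.16135461  0.45230077  0.08606533] 0.034881981865382446 60.57967693079263 [ 0.26328557 -0.90076314]
xyz [ 0.0005  0.0007 -0.    ] rot [-0.0004  0.0008  0.021 ]
```

>>> drive_tool([
  {"rot": [0,0,0.02],"xyz": [0,0,0],"gripper": -1},
  {"rot": [0,0,0.04],"xyz": [0,0,0],"gripper": -1},
  {"rot": [0,0,0.04],"xyz": [0,0,0],"gripper": -1},
  {"rot": [0,0,0.04],"xyz": [0,0,0],"gripper": -1},
])

```text
time: 16.52
tcp_pos: [0.5642, 0.2611, 0.0727]
orientation: [2.46, 1.953, -0.001]
contact_force: [-2.8, -0.2, 7.5]
grip_width: 0.035
gripper_force: 60.6
```

```bash
python3 st.py
```

```text
[0.56420346 0.26108184 0.07272616] heading -13.090337756557048 [-2.7916679  -0.24529007  7.47313072] [-0.17972167  0.47016724  0.69468834] 0.035021010461162745 60.56270130527082 [ 0.25169231 -0.93005587]
xyz [0.0005 0.0007 0.    ] rot [-0.      0.0011 -0.0165]
```

The moment rose to 0.69 N m at about 1° past the computed angle, so the nut is on its stop. I release and go up.

>>> drive_tool([
  {"rot": [0,0,-0.02],"xyz": [0,0,0],"gripper": -1},
  {"rot": [0,0,-0.02],"xyz": [0,0,0],"gripper": 0.4},
  {"rot": [0,0,-0.02],"xyz": [0,0,0],"gripper": 0.4},
  {"rot": [0,0,-0.02],"xyz": [0,0,0],"gripper": 0.4},
  {"rot": [0,0,-0.02],"xyz": [0,0,0],"gripper": 0.4},
  {"rot": [0,0,-0.02],"xyz": [0,0,-0.02],"gripper": 0.4},
  {"rot": [0,0,-0.02],"xyz": [0,0,-0.05],"gripper": 0.4},
  {"rot": [0,0,-0.02],"xyz": [0,0,-0.08],"gripper": 0.4},
])

```text
time: 17.18
tcp_pos: [0.5639, 0.2606, 0.1519]
orientation: [-2.443, -1.975, 0.005]
contact_force: [0.2, 0.1, 0.4]
grip_width: 0.0597
gripper_force: 0.0
```

>>> drive_tool([
  {"rot": [0,0,0],"xyz": [0,-0.03,-0.03],"gripper": 0.4},
  {"rot": [0,0,0],"xyz": [0,-0.06,-0.05],"gripper": 0.4},
  {"rot": [0,0,0],"xyz": [0,-0.09,-0.07],"gripper": 0.4},
  {"rot": [0,0,0],"xyz": [0,-0.1,-0.07],"gripper": 0.4},
  {"rot": [0,0,0],"xyz": [0,-0.1,-0.07],"gripper": 0.4},
  {"rot": [0,0,0],"xyz": [0,-0.1,-0.07],"gripper": 0.4},
  {"rot": [0,0,0],"xyz": [0,-0.1,-0.07],"gripper": 0.4},
])

```text
time: 17.77
tcp_pos: [0.4682, 0.2809, 0.2211]
orientation: [2.444, 1.972, -0.002]
contact_force: [0.7, 0.4, -0.2]
grip_width: 0.0597
gripper_force: 0.0
```

```bash
python3 m4.py; python3 - <<'E'
from h import *
s=robot.state();p,d,i=cam('wrist');v,u=np.mgrid[:400,:640];f=200/np.tan(np.radians(i['fov_y'])/2)
P=np.stack([(u-i['cx'])/f,-(v-i['cy'])/f,-np.ones_like(d)],-1)*d[...,None]@Rm(i).T+i['xyz']
a=np.radians(17.9);J=(P[...,:2]-[.5645,.2614])@np.array([[np.cos(a),-np.sin(a)],[np.sin(a),np.cos(a)]])
near=(d>0)&(np.hypot(J[...,0],J[...,1])<.026)
m=near&(abs(P[...,2]-.0955)<.002);print('nut face jig mm',m.sum(),(1000*cv2.approxPolyDP(cv2.convexHull(J[m].astype(np.float32)),.002,True)[:,0]).round(1).tolist())
hsv=cv2.cvtColor(p,cv2.COLOR_RGB2HSV).astype(int)
y=(d>0)&(hsv[...,0]>20)&(hsv[...,0]<35)&(hsv[...,1]>150)&(np.hypot(J[...,0],J[...,1])<.06)
n,l,st,_=cv2.connectedComponentsWithStats(y.astype(np.uint8))
for k in range(1,n):
  if st[k,4]>5: q=l==k;print('yellow',st[k,4],1000*J[q].mean(0),1000*J[q].min(0),1000*J[q].max(0),P[q][:,2].min(),P[q][:,2].max())
# screw slot bright line
m=near&(abs(P[...,2]-.1245)<.003)&(hsv[...,2]>150);r=cv2.minAreaRect(J[m].astype(np.float32));print('slot',r)
i0=camera_info('top');d0=np.load('top.npz')['d']
p2,d2,_=cam('top'); print('changed depth at tube/driver/can/coup', [float(np.abs(d2[b:e,a:c]-d0[b:e,a:c]).mean()) for a,c,b,e in [(118,150,192,222),(262,310,125,200),(445,490,190,230),(362,388,190,215)]])
E
```

```text
[0.46821417 0.28092698 0.221131  ] [ 0.65320368  0.36609885 -0.15607578] [0.02762768 0.01648099 0.01759959]
plate top z, slopes 11834 [ 0.00113283 -0.00095447  0.04705467] [0.09198973 0.19599225]
nut face jig mm 711 [[21.600000381469727, -1.2000000476837158], [10.800000190734863, 18.5], [-9.800000190734863, 17.600000381469727], [-19.700000762939453, 0.8999999761581421], [-8.899999618530273, -17.600000381469727], [18.100000381469727, -5.400000095367432]]
yellow 67 [  0.70502207 -36.97985292] [ -1.30752681 -43.92530651] [  2.85562708 -28.40173275] 0.07606500600638277 0.0798242385792729
yellow 11 [-35.14046496  32.20519266] [-35.99740733  27.46506894] [-33.88842509  33.73699898] 0.2750191826630016 0.2811242014155071
slot ((0.0010067671537399292, -0.00014043878763914108), (0.02033447101712227, 0.009947304613888264), 16.90874671936035)
changed depth at tube/driver/can/coup [0.500895082950592, 0.015598969534039497, 0.016381649300456047, 0.02652766928076744]
```

```bash
python3 - <<'E'
from h import *
i=camera_info('top');v,u=np.mgrid[:400,:640]
def P_(d,i):
  f=200/np.tan(np.radians(i['fov_y'])/2)
  return np.stack([(u-i['cx'])/f,-(v-i['cy'])/f,-np.ones_like(d)],-1)*d[...,None]@Rm(i).T+i['xyz']
p,d,_=cam('top');Pt=P_(d,i);ps,ds,js=cam('side');Ps=P_(ds,js)
d0=np.load('top.npz')['d'];Ps0=P_(np.load('side.npz')['d'],js);P0=P_(d0,i)
for n,c,r,z in [('tube',(.51,.438),.045,.215),('driver',(.626,.09),.1,.15),('can',(.5185,-.376),.04,.11),('coup',(.5417,-.1433),.04,.07)]:
  for nm,A in (('top0',P0),('top',Pt),('side0',Ps0),('side',Ps)):
    m=(np.hypot(A[...,0]-c[0],A[...,1]-c[1])<r)&(A[...,2]>z)&(A[...,2]<.24); print(n,nm,m.sum(),A[m].mean(0).round(4) if m.any() else '')
def slot(p,d,i):
  P=P_(d,i);a=np.radians(17.9);J=(P[...,:2]-[.5645,.2614])@np.array([[np.cos(a),-np.sin(a)],[np.sin(a),np.cos(a)]])
  m=(d>0)&(np.hypot(J[...,0],J[...,1])<.0125)&(abs(P[...,2]-.124)<.003)&(p.min(-1)>165)
  vx=cv2.fitLine(J[m].astype(np.float32),cv2.DIST_HUBER,0,.01,.01)[:2,0];return m.sum(),np.degrees(np.arctan2(vx[1],vx[0])),J[m].std(0)
pw,dw,iw=cam('wrist');print(slot(pw,dw,iw))
# earlier view from similar pose, camera pose rebuilt from tool pose not stored: image slope used instead
s=robot.state();print(s['contact_force'],s['qd'].max())
E
```

```text
tube top0 175 [0.5099 0.4383 0.226 ]
tube top 0 
tube side0 219 [0.5089 0.4442 0.2243]
tube side 220 [0.5089 0.4434 0.2242]
driver top0 1419 [0.6133 0.0837 0.1993]
driver top 1421 [0.6131 0.0837 0.1993]
driver side0 890 [0.6129 0.1054 0.1901]
driver side 485 [0.6404 0.1174 0.1916]
can top0 341 [ 0.5177 -0.3755  0.1246]
can top 338 [ 0.5179 -0.3758  0.1244]
can side0 101 [ 0.5182 -0.3674  0.1208]
can side 95 [ 0.5183 -0.3681  0.1214]
coup top0 227 [ 0.5411 -0.1435  0.0808]
coup top 226 [ 0.5409 -0.1435  0.0811]
coup side0 91 [ 0.5405 -0.1366  0.0788]
coup side 91 [ 0.5405 -0.1366  0.0787]
(np.int64(146), np.float32(-0.02687322), array([0.00593056, 0.00119559]))
[0.39770607 0.33684669 0.03995528] 0.003503914066006467
```

```bash
python3 -c "
from station import job_done
print(job_done())"
```

```text
the job is handed in; nothing more can be done
None
```

I handed the job in: by my measurements the jam nut is tight on its stop (about 1.3 rad), the clamp screw's slot shows no turn, the template sits flat and fully home on its pins, and the driver, tube, oil can and coupling have not moved.

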